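Open the T-bar suction damper fully and start the extraction

TASK

Two suction dampers are shut, one with a ball-topped lever and one with a T-bar lever. With the fingertips only, push the T-bar lever along its slot towards the hose spigot, past the half-open detent and right home to the fully open stop, and then press the round start button all the way down and let it come up again. Pinch or lift nothing, leave the ball-topped lever shut, and do not disturb the things standing about.

Things in the scene. Friction and masses are not known exactly. Their poses are not given: they have to be found in the camera images.
- damper_t: Suction damper with the T-bar lever: grey box 160 x 72 mm, top face 44 mm above the table, foot plate 172 x 84 mm, fixed. Origin: centre of its underside. x runs along the slot in the top, from shut towards the black hose spigot (35 mm diameter, 30 mm long, at the +x end, away from the robot); z up. Stands left or right of the start box, turned up to 0.4 rad from straight ahead
- damper_t_head (a point): Centre of that lever's T-bar: black round bar 46 mm long (along the damper's y), 14 mm in diameter, 78 mm above the table, on a steel stem 8 mm square. It rides with the lever: 30 mm short of the damper's centre when shut, 30 mm past it (towards the spigot) when fully open. It has the damper's axes
- damper_t_lever (a joint): Travel of the T-bar lever in m along the damper's +x: 0 shut (start within 2 mm), 0.030 half open (spring detent), 0.060 fully open (hard stop, also sprung in). A push of about 8 N carries it over each crest (at 0.015 and 0.045); past a crest it snaps on into the next position and stays, so a push that ends before 0.045 leaves it half open
- damper_ball: The other suction damper, the same box, to be left shut: origin and axes as for damper_t; fixed to the table, on the other side of the start box
- damper_ball_head (a point): Centre of the ball (24 mm diameter, black) on the other damper's lever, 78 mm above the table
- damper_ball_lever (a joint): Travel of the ball-topped lever in m: 0 shut, up to 0.060. Must stay shut
- start_box: Start box: a grey box 74 x 70 mm, 35 mm high, fixed to the table between the dampers, with one round button on top. Origin: centre of its underside, under the button; z up. (Beyond the dampers a tall clamp lamp stands at the table's left front edge, about 0.52 m ahead and 0.39 m left of the robot, its arms leaning out to the left: keep the arm clear of it)
- start_top (a point): Centre of the top of the start button: a white round button 30 mm in diameter in a black collar, pressed straight down. It moves with the button; 57 mm above the table when up
- start (a joint): How far the start button is pressed, in m: 0 up, 0.006 all the way down (a push of about 5 N); it springs back up
- weight_1: Bystander: loose green cloth-covered weight 34 x 56 x 23 mm in front of the start box, between the dampers; origin under its centre
- loupe: Bystander: loose black loupe, 42 mm in diameter and 42 mm high, behind the start box; origin under its centre
- eraser: Bystander: loose eraser 21 x 42 x 13 mm in a blue sleeve, behind the start box; origin under its centre
- bottle_c: Bystander: loose white bottle with a blue cap, 50 mm wide, 102 mm high, at the back on the left; origin under its centre
Not all that is in view belongs to the job. Leave any orange look-alike of the start_box alone.

How it is judged:
On the way, in this order (a step that is already met when the one before it is completed fails the run):
1. the T-bar lever stands at the fully open stop (value of joint damper_t_lever above 0.056 m), for 0.2 s.
2. the start button is pressed down (value of joint start above 0.0045 m), for 0.05 s.
At the end, for the whole second after the job is handed in: The T-bar lever is within 4 mm of its fully open stop, the ball-topped lever within 5 mm of shut, and the start button, pressed after the lever was opened, is up again (within 1.5 mm) (value of joint damper_t_lever above 0.056 m and value of joint damper_ball_lever below 0.005 m and value of joint start below 0.0015 m); the robot touches nothing.
It fails at once if the start button was pressed before the T-bar lever was fully open (value of joint start above 0.003 m and value of joint damper_t_lever below 0.05 m).
It fails at once if the ball-topped lever was moved (value of joint damper_ball_lever above 0.008 m).
It fails at once if a loose bystander was shifted or lifted (distance of any of weight_1, loupe, eraser, bottle_c from where it was at the start of the episode above 0.012 m).
It fails at once if the T-bar was pinched between the fingers (contact force between each of tbar_back, tbar_front and the fingers above 3 N or contact force between each of tbar_left, tbar_right and the fingers above 3 N).
It also fails if it takes over 45 s, if anything falls off the work surface, if the arm or the gripper's body presses on something with over 40 N, if the wrist force passes 120 N, or if a joint passes its speed limit or range.

ROBOT

A 7-joint arm with a two-finger parallel gripper is mounted at the origin on a cart in front of the work surface, level with it; the furniture and walls round the work are solid. World frame = base frame: x ahead of the robot, y to its left, z up, the work surface at z = 0. Lengths are in m, angles in rad, forces in N, time in s.
With the tool pointing down it reaches from about 0.4 to 0.875 m from the base axis. Payload 6.5 kg.
Tool frame: the origin (TCP) lies at the very end of the fingers, on their centre line; the grasp point (between the pads) lies 19 mm behind it; z points along the fingers, y is the line along which they close (so a half turn about z gives the same grasp; the last joint's range is limited). The gripper opens to 88 mm and grips with 3 to 60 N. Pads are 18 mm wide; open, the fingers measure 123 mm over their backs; the gripper's body (75 mm by 187 mm) begins 45 mm behind the grasp point.
Start: joints at [1.185, 0.536, -0.004, 1.538, 0.003, 1.067, -0.071], TCP at [0.204, -0.617, 0.239] pointing down, gripper open.
Joint ranges: [-2.7, 2.7], [-0.37, 2.16], [-1.27, 1.26], [0.24, 2.4], [-1.31, 4.45], [0.19, 1.91], [-2.76, 2.76]. Speed limits (rad/s): [2.39, 2.39, 3.14, 3.14, 3.14, 3.14, 3.14].

INTERFACE

Orientations are given as a rotation vector (axis times angle).
In Python, from bench import bot gives the robot as it stands. Calls block until the motion is done:
- bot.goto(position, orientation): joint-space move of the TCP to a pose.
- bot.move_l(position, vel=0.15, rot=None): straight line of the TCP; rot=None keeps the orientation; vel is the mean speed in m/s.
- bot.move_joints(angles): joint-space move.
- bot.set_gripper(opening, squeeze=None): opening from 0.0 (shut) to 1.0 (fully open); squeeze is the grip in N (None keeps the last); returns when the fingers have stopped.
- bot.hold(seconds).
- bot.solve_ik(position, orientation): joint angles nearest the present ones, or None.
- bot.read_state(): the state.
- bot.capture(name): name is "scene" or "top" or "wrist"; returns a dict with "color" (480x640x3 uint8, red, green, blue), "range_z" (480x640 float32, m along the optical axis (not along the pixel's ray), 0 where there is no reading), "intrinsics" (3x3 intrinsics, pixels), "R" (3x3) and "t" (3): a world point X has camera coordinates R X + t. Camera axes: x right, y down, z forward; pixel columns grow to the right and rows downward; lengths in m; the calibration is good to about 2 mm. A picture is of the moment at which its call begins.
A pose or a line that the arm cannot do raises bot.MotionError and nothing moves.
- bot.finish_job(): hands the job in; it is judged then, once.
Trained networks look in a picture, given as the dict that the camera call returned (one of the last four; its "shot" number tells which), for a name from the list of things; names that differ only in an ending like _2 or _b are one class to them, and where a whole thing is asked for, a point or a joint stands for the part that bears it (a point fixed in the world has none). Each returns a list of dicts, best first, with "p" (0 to 1); they miss things now and then, are a little off and sometimes report something else, mostly with a low value. They report only what shows in the picture. A call takes as long as a camera call. They do not tell look-alikes from the thing itself.
- bot.look_for(picture, query): "xy" ([column, row] in pixels, amid what is visible of it).
The state is a dict: "time": time; "joint_positions": joint angles; "qd": joint speeds; "effort": joint torques, N m; "tcp_pos": TCP position; "eef_rot": TCP orientation; "force": force on the tool from outside, world axes, zero at the start; "moment": the same for the moment, N m; "width": opening from 0.0 (shut) to 1.0 (fully open); "grasp_force": force on a finger pad.
Only numpy, scipy, OpenCV 4.12 (cv2) and the standard library are available. Lean on these libraries where they do the work, as an engineer would, in place of code of your own. Each camera call takes 0.05 s, during which the arm holds its last target. There are 200 camera calls.

## Working session

There is one attempt and no reset: what is moved stays moved. The work goes in short steps, each a Python script; the robot and the scene stay as the last script left them, time stands still between calls to the robot, and variables do not carry over. Pictures are saved under pics/ and viewed, at most 10 in all, crops included, and the job is handed in when it is done.

```bash
mkdir -p pics; cat > h.py <<'E'
import numpy as np, cv2
from bench import bot
def save(p,n): cv2.imwrite(f'pics/{n}.png',p["color"][:,:,::-1])
def world(p,uv,r=2):
    u,v=int(round(uv[0])),int(round(uv[1]))
    w=p["range_z"][max(v-r,0):v+r+1,max(u-r,0):u+r+1]; w=w[w>0]
    if not len(w): return None
    z=np.median(w); c=np.linalg.inv(p["intrinsics"])@[uv[0],uv[1],1]*z
    return np.asarray(p["R"]).T@(c-p["t"])
def cloud(p):
    v,u=np.mgrid[:480,:640]; z=p["range_z"]
    c=np.stack([u*z,v*z,z],-1)@np.linalg.inv(p["intrinsics"]).T
    return (c-p["t"])@np.asarray(p["R"])
E
python3 - <<'E'
from h import *
for n in ("scene","top"):
    p=bot.capture(n); save(p,n+"0")
    for q in ("damper_t","damper_t_head","damper_ball","damper_ball_head","start_box","start_top","weight_1","loupe","eraser","bottle_c"):
        for d in bot.look_for(p,q)[:3]:
            w=world(p,d["xy"]); print(n,q,round(d["p"],2),np.round(d["xy"]),None if w is None else w.round(3))
print(bot.read_state()["time"])
E
```

```text
scene damper_t 0.62 [222. 330.] [0.505 0.187 0.044]
scene damper_t_head 0.97 [229. 321.] [0.496 0.177 0.069]
scene damper_ball 0.67 [441. 249.] [ 0.476 -0.197  0.044]
scene damper_ball_head 0.74 [458. 240.] [ 0.458 -0.211  0.075]
scene start_box 0.86 [324. 275.] [0.525 0.002 0.043]
scene start_box 0.73 [325. 384.] [0.348 0.101 0.049]
scene start_box 0.67 [442. 340.] [ 0.329 -0.086  0.044]
scene start_top 0.81 [320. 266.] [0.536 0.003 0.056]
scene start_top 0.79 [321. 376.] [0.357 0.101 0.057]
scene start_top 0.68 [442. 322.] [ 0.348 -0.098  0.057]
scene weight_1 0.91 [353. 323.] [0.432 0.003 0.023]
scene loupe 0.61 [260. 218.] [0.702 0.031 0.04 ]
scene eraser 0.81 [317. 197.] [ 0.728 -0.1    0.011]
scene bottle_c 0.88 [209. 225.] [0.709 0.125 0.06 ]
top damper_t 0.74 [224. 241.] [0.528 0.169 0.044]
top damper_t_head 0.48 [212. 256.] [0.499 0.179 0.084]
top damper_t_head 0.41 [319. 232.] [ 0.548 -0.002  0.056]
top damper_ball 0.89 [433. 263.] [ 0.497 -0.208  0.045]
top damper_ball_head 0.66 [442. 282.] [ 0.465 -0.214  0.087]
top start_box 0.86 [321. 230.] [ 0.551 -0.005  0.057]
top start_box 0.71 [266. 333.] [0.369 0.086 0.056]
top start_box 0.58 [370. 344.] [ 0.354 -0.096  0.057]
top start_top 0.79 [320. 233.] [ 0.546 -0.004  0.056]
top start_top 0.75 [262. 339.] [0.358 0.093 0.057]
top start_top 0.5 [372. 352.] [ 0.34  -0.1    0.057]
top weight_1 0.56 [318. 289.] [ 0.446 -0.004  0.023]
top loupe 0.91 [309. 145.] [0.711 0.02  0.037]
top eraser 0.6 [367. 134.] [ 0.74  -0.09   0.013]
top bottle_c 0.56 [255. 131.] [0.72  0.113 0.083]
1.1
```

View pics/scene0.png

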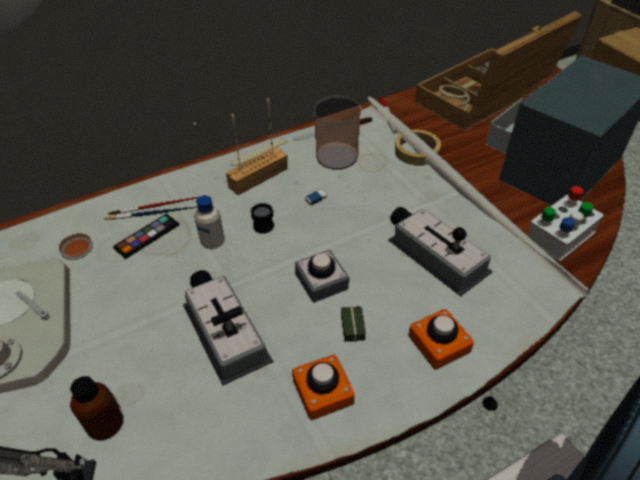

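View pics/top0.png

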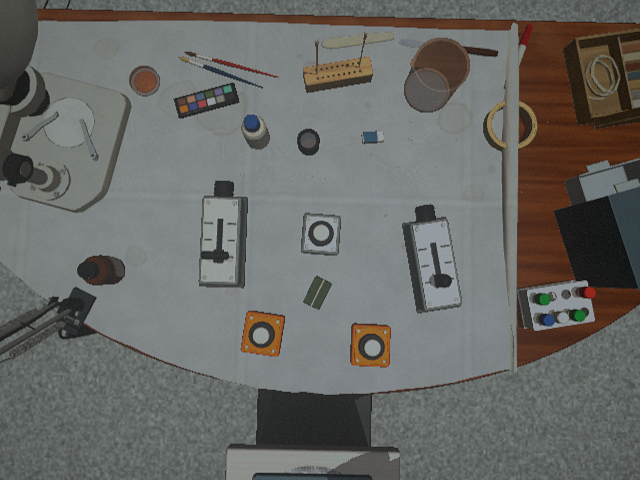

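```bash
python3 - <<'E'
from h import *
p=bot.capture("top"); X=cloud(p).reshape(-1,3); ok=p["range_z"].ravel()>0
def sel(c,r,z0,z1): return X[ok&(np.hypot(X[:,0]-c[0],X[:,1]-c[1])<r)&(X[:,2]>z0)&(X[:,2]<z1)]
for n,c in (("t",(.525,.17)),("b",(.497,-.208)),("s",(.545,-.004))):
    z=(.038,.049) if n!="s" else (.03,.04)
    q=sel(c,.1 if n!="s" else .06,*z); r=cv2.minAreaRect((q[:,:2]*1000).astype(np.float32)); print(n,len(q),r)
    print(cv2.boxPoints(r).round(0).tolist())
    q=sel(c,.09,.066,.1) if n!="s" else sel(c,.04,.05,.065); print(' head',len(q),q.mean(0).round(4),q.max(0).round(4),cv2.minAreaRect((q[:,:2]*1000).astype(np.float32)))
E
```

```text
t 3248 ((537.491455078125, 176.7922821044922), (71.99461364746094, 173.86485290527344), 89.56990051269531)
[[450.0, 141.0], [624.0, 140.0], [625.0, 212.0], [451.0, 213.0]]
 head 222 [0.501  0.1765 0.0829] [0.5085 0.1997 0.088 ] ((501.4754638671875, 176.81137084960938), (45.86956787109375, 13.958066940307617), 89.885986328125)
b 3370 ((506.74298095703125, -211.6397705078125), (181.79568481445312, 71.94385528564453), 10.11123275756836)
[[411.0, -192.0], [424.0, -263.0], [603.0, -231.0], [590.0, -160.0]]
 head 154 [ 0.4664 -0.2173  0.0854] [ 0.4781 -0.2074  0.091 ] ((466.38580322265625, -218.0839080810547), (22.030197143554688, 21.92251205444336), 44.023681640625)
s 963 ((546.7052001953125, -5.443443298339844), (69.37007141113281, 73.35845184326172), 86.84507751464844)
[[508.0, -38.0], [581.0, -42.0], [585.0, 27.0], [512.0, 31.0]]
 head 216 [ 0.5465 -0.0051  0.0563] [0.5606 0.0137 0.0604] ((546.0055541992188, -4.665149688720703), (29.12372398376465, 29.979585647583008), 41.20288848876953)
```

The scene shows the T-bar damper at left (scene 229,321; top 213,256) and the ball damper at right (scene 458,240; top 442,281). Three boxes could be taken for the start box in the top view: grey at (321,233), and orange at (262,335) and (371,345). I choose the grey one. For the lever, I choose the T-bar at top (213,256) over the ball at (442,281). I'll check both choices in a close wrist view on the way.

```bash
python3 - <<'E'
from h import *
from scipy.spatial.transform import Rotation as Ro
print(bot.read_state()["eef_rot"])
best=None
for r in ((np.pi,0,0),(0,np.pi,0)):
    qs=[bot.solve_ik(p,r) for p in ((.44,.177,.25),(.465,.177,.066),(.545,.177,.066),(.546,-.005,.06))]
    print(r,[None if q is None else np.round(q,2) for q in qs])
    if all(q is not None for q in qs) and (best is None or abs(qs[0][6])<best[0]): best=(abs(qs[0][6]),r)
r=best[1]; print(r)
bot.goto((.45,.13,.27),r); bot.set_gripper(0.0)
p=bot.capture("wrist"); save(p,"w1")
for q in ("damper_t_head","start_top"):
    for d in bot.look_for(p,q)[:2]:
        w=world(p,d["xy"]); print(q,round(d["p"],2),np.round(d["xy"]),None if w is None else w.round(4))
X=cloud(p); 
for n,c,R,z0,z1 in (("head",(.5015,.1768),.04,.068,.1),("btn",(.546,-.005),.03,.05,.07),("top",(.53,.177),.11,.039,.049)):
    m=(p["range_z"]>0)&(np.hypot(X[...,0]-c[0],X[...,1]-c[1])<R)&(X[...,2]>z0)&(X[...,2]<z1); q=X[m]
    if len(q): print(n,len(q),q.mean(0).round(4),q.max(0).round(4),cv2.minAreaRect((q[:,:2]*1000).astype(np.float32)))
s=bot.read_state(); print(s["time"],s["tcp_pos"],s["force"])
E
```

```text
[-3.10150677e+00 -5.00216929e-01  3.25504636e-05]
(3.141592653589793, 0, 0) [array([ 0.28,  0.35, -0.91,  1.94,  0.33,  1.01, -2.35]), array([-0.14,  0.59, -0.39,  2.03,  0.38,  0.59, -2.37]), array([-0.16,  0.67, -0.32,  1.84,  0.31,  0.68, -2.22]), array([ 0.05,  0.63, -0.17,  1.92,  0.17,  0.61, -1.79])]
(0, 3.141592653589793, 0) [array([ 0.47,  0.48, -1.2 ,  1.93,  0.51,  1.08,  0.63]), array([ 0.1 ,  0.67, -0.71,  2.01,  0.68,  0.7 ,  0.53]), array([ 0.01,  0.72, -0.54,  1.83,  0.52,  0.75,  0.75]), array([ 0.44,  0.74, -0.69,  1.89,  0.68,  0.76,  0.94])]
(0, 3.141592653589793, 0)
damper_t_head 0.63 [364. 262.] [0.4943 0.1743 0.0811]
start_top 0.85 [287. 129.] [0.3636 0.0966 0.0566]
start_top 0.84 [ 89. 111.] [ 0.3462 -0.0963  0.0566]
head 617 [0.4984 0.1775 0.0826] [0.5061 0.2011 0.0864] ((499.4314270019531, 178.12510681152344), (45.85540008544922, 13.526575088500977), 89.83470153808594)
btn 104 [ 0.5331 -0.0029  0.0551] [0.537  0.0079 0.0584] ((533.4137573242188, -3.927518844604492), (23.74983787536621, 6.766922473907471), 89.00174713134766)
top 3896 [0.4886 0.1781 0.0434] [0.5419 0.2135 0.0486] ((495.6272277832031, 178.0380859375), (70.82373046875, 92.34959411621094), 89.82345581054688)
5.375 [0.44999267 0.1299978  0.26999557] [ 0.02188907 -0.77527688  0.13176398]
```

View pics/w1.png

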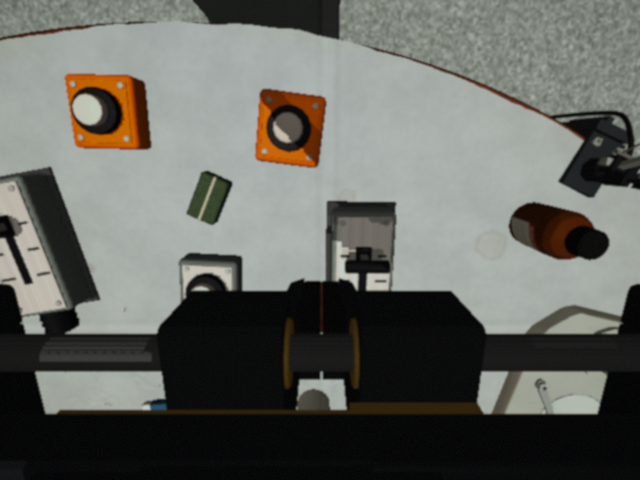

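The close view shows the black T-bar at (366,266) on the left damper. The grey start box is partly hidden at (210,275), and the orange look-alikes are at (107,112) and (290,128). The lever agrees with the top view to within 2 mm. Next I push it.

```bash
python3 - <<'E'
from h import *
bot.move_l((.455,.177,.2),vel=.2); bot.move_l((.455,.177,.066),vel=.15)
s=bot.read_state(); print(s["time"],s["force"].round(1) if hasattr(s["force"],"round") else s["force"])
f0=np.array(s["force"])
for x in list(np.arange(.475,.5351,.01))+list(np.arange(.538,.556,.003)):
    bot.move_l((x,.177,.066),vel=.06)
    s=bot.read_state(); f=np.array(s["force"])-f0; print(round(x,3),s["tcp_pos"][0].round(4),f.round(1))
    if x>.537 and f[0]<-18: break
    if abs(f).max()>50: break
p=bot.capture("top"); X=cloud(p)
m=(p["range_z"]>0)&(abs(X[...,1]-.177)<.03)&(X[...,0]>.45)&(X[...,0]<.62)&(X[...,2]>.07)&(X[...,2]<.09); q=X[m]; print(len(q),q.mean(0),q.max(0))
bot.hold(.2); print(bot.read_state()["time"],bot.read_state()["force"])
E
```

```text
6.9917 [ 1.  -0.2 -0.1]
0.475 0.4753 [-0.6 -0.1  0.2]
0.485 0.4836 [-6.9 -0.4  5.5]
0.495 0.495 [-2.7 -0.6 -0.3]
0.505 0.5061 [-2.3  0.1  0.7]
0.515 0.5139 [-8.5 -0.3  6. ]
0.525 0.5254 [-1.1 -0.4  0.3]
0.535 0.536 [-1.1  1.1  0. ]
0.538 0.5382 [-0.3 -0.3 -0.9]
0.541 0.5411 [0.  0.7 0.2]
0.544 0.5418 [-7.9 -0.7  4.7]
0.547 0.542 [-15.8  -2.2  12.2]
0.55 0.5423 [-24.3  -3.1  18.9]<stdin>:11: RuntimeWarning: Mean of empty slice.
  ret = um.true_divide(
Traceback (most recent call last):
ValueError: zero-size array to reduction operation maximum which has no identity
```

```bash
python3 - <<'E'
from h import *
bot.move_l((.52,.177,.066),vel=.08); bot.move_l((.52,.177,.2),vel=.2); bot.move_l((.62,.1,.25),vel=.25)
p=bot.capture("wrist"); save(p,"w2"); X=cloud(p)
for n,c,R,z0,z1 in (("head",(.56,.177),.045,.068,.1),("btn",(.546,-.005),.03,.05,.07)):
    m=(p["range_z"]>0)&(np.hypot(X[...,0]-c[0],X[...,1]-c[1])<R)&(X[...,2]>z0)&(X[...,2]<z1); q=X[m]
    if len(q): print(n,len(q),q.mean(0).round(4),cv2.minAreaRect((q[:,:2]*1000).astype(np.float32)))
for d in bot.look_for(p,"start_top"): print(d["p"],np.round(d["xy"]),world(p,d["xy"]))
print(bot.read_state()["time"])
E
```

```text
head 853 [0.5586 0.1769 0.0828] ((559.08056640625, 177.40548706054688), (13.94144058227539, 45.74755096435547), 0.07732981443405151)
btn 815 [ 0.5451 -0.0032  0.0564] ((545.1104736328125, -3.8257789611816406), (29.148603439331055, 28.95874786376953), 11.267309188842773)
0.61 [210. 144.] [ 0.54628808 -0.00342045  0.05662883]
12.8083
```

View pics/w2.png

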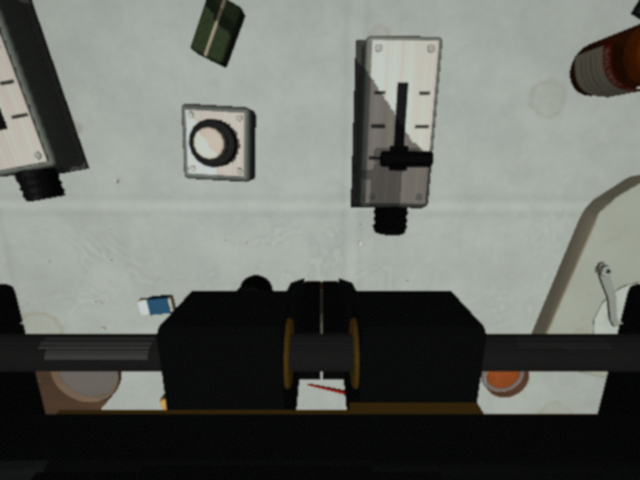

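The T-bar is now at (405,158), 60 mm further along its slot, so it is fully open. The button at (210,143) is clear, so I press it next.

```bash
python3 - <<'E'
from h import *
B=(.5455,-.004)
bot.move_l((*B,.2),vel=.25); bot.move_l((*B,.065),vel=.12)
f0=np.array(bot.read_state()["force"])
for z in np.arange(.058,.0439,-.0015):
    bot.move_l((*B,z),vel=.03); s=bot.read_state(); f=np.array(s["force"])-f0
    print(round(z,4),s["tcp_pos"][2].round(4),f.round(1))
    if f[2]>18: break
bot.hold(.2)
E
```

```text
0.058 0.0579 [0.1 0.  0.5]
0.0565 0.0566 [-0.6 -1.1  3.1]
0.055 0.0551 [-0.1 -0.6  4.4]
0.0535 0.0536 [ 0.2 -0.6  4.4]
0.052 0.0521 [ 0.2 -0.8  4.2]
0.0505 0.0514 [-2.4 -1.7 14. ]
0.049 0.0511 [-7.9 -3.1 28.5]
```

```bash
python3 - <<'E'
from h import *
B=(.5455,-.004)
bot.move_l((*B,.25),vel=.15); bot.move_l((.62,.1,.25),vel=.25)
p=bot.capture("wrist"); X=cloud(p)
for n,c,R,z0,z1 in (("head",(.56,.177),.045,.068,.1),("btn",(.546,-.005),.012,.04,.07)):
    m=(p["range_z"]>0)&(np.hypot(X[...,0]-c[0],X[...,1]-c[1])<R)&(X[...,2]>z0)&(X[...,2]<z1); print(n,X[m].mean(0).round(4))
s=bot.read_state(); print(s["time"],s["force"])
print(bot.finish_job())
E
```

```text
head [0.5589 0.1769 0.083 ]
btn [ 0.5458 -0.0049  0.0567]
19.0667 [-0.53560511 -0.26943992 -0.51875789]
the job is handed in; nothing more can be done
None
```

The T-bar lever is at its fully open stop, and the start button was pressed fully down afterwards and has come back up; I handed the job in at about 19 s without touching the ball-topped lever or the bystanders, but the hand-in returned no verdict.

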